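# Load the weight carrier and hold it ready over the tester's piston

### The arm

A 6-joint arm with a two-finger parallel gripper is mounted at the origin on the work surface. World frame = base frame: x ahead of the robot, y to its left, z up, the work surface at z = 0. Lengths are in m, angles in rad, forces in N, time in s.
With the tool pointing down it reaches from about 0.325 to 0.9 m from the base axis. Payload 6.1 kg.
Tool frame: the origin (TCP) lies between the finger pads; the fingertips stand 8 mm ahead of it and the grasp point (between the pads) lies 11 mm behind it (ctrl.tips_ahead is the distance from the TCP to the fingertips, in m); z points along the fingers, y is the direction in which the jaws open and shut (so a half turn about z gives the same grasp; the last joint's range is limited). The gripper opens to 87 mm and grips with 3 to 60 N. Pads are 19 mm wide; open, the fingers measure 117 mm over their backs; the gripper's body (75 mm by 190 mm) begins 51 mm behind the grasp point.
Start: joints at [-1.429, 0.22, 1.526, -0, 1.395, -0.126], TCP at [0.165, -0.603, 0.231] pointing down, gripper open.
Joint ranges: [-2.98, 2.98], [-0.91, 2.08], [0.09, 2.57], [-1.24, 4.39], [0.2, 2.65], [-2.68, 2.68]. Speed limits (rad/s): [2.57, 2.57, 3.01, 3.14, 3.14, 3.14].

### API

Orientations are given as a unit quaternion [x, y, z, w].
In Python, from rig import ctrl, claw, observe, eyes gives the robot as it stands. Calls block until the motion is done:
- ctrl.move_to(position, orientation): joint-space move of the TCP to a pose.
- ctrl.move_l(position, feed=0.15, orientation=None): straight line of the TCP; orientation=None keeps the orientation; feed is the mean speed in m/s.
- ctrl.set_joints(angles): joint-space move.
- claw.grip(opening): opening from 0.0 (shut) to 1.0 (fully open); the grip force is fixed at half the most; returns when the fingers have stopped.
- ctrl.sleep(seconds).
- ctrl.ik(position, orientation): joint angles nearest the present ones, or None.
- observe(): the state.
- eyes.capture(name): name is "side" or "top" or "wrist"; returns a dict with "image" (400x640x3 uint8, red, green, blue), "range_z" (400x640 float32, m along the optical axis (not along the pixel's ray), 0 where there is no reading), "fx", "fy", "cx", "cy" (pixels), "R" (3x3) and "t" (3): a world point X has camera coordinates R X + t; the wrist camera has in their place "hand_eye" (4x4, takes a point from camera to tool coordinates, whose origin is the TCP and whose axes are the flange's). Camera axes: x right, y down, z forward; pixel columns grow to the right and rows downward; lengths in m; the calibration is good to about 2 mm. A picture is of the moment at which its call begins: read the wrist's pose just before it.
A pose or a line that the arm cannot do raises ctrl.IKError and nothing moves.
- ctrl.sign_off(): hands the job in, once; it reports no verdict.
The state is a dict: "time_s": time; "joint_positions": joint angles; "joint_velocities": joint speeds; "joint_torque": joint torques, N m; "position": TCP position; "eef_rot": TCP orientation; "force": force on the tool from outside, world axes, zero at the start; "torque": the same for the moment, N m; "gripper_width": opening from 0.0 (shut) to 1.0 (fully open).
Only numpy, scipy, OpenCV 4.12 (cv2) and the standard library are available. Lean on these libraries where they do the work, as an engineer would, in place of code of your own. Each camera call takes 0.05 s, during which the arm holds its last target.

### The job

The next calibration point needs the large thick ring weight: lift it from the mat and slide it down over the stem of the weight carrier standing in the wooden block until it lies flat on the carrier's plate; lower it, do not drop it. Then take the loaded carrier by its stem, lift it straight out of the block and hold it steady and level directly over the piston of the dead-weight tester, with a gap of about 4 cm between the carrier's foot and the piston, ready for lowering once I have the pressure up: finish while still holding it there. Do not touch the tester, and leave the other weights where they lie.

Things in the scene. Friction and masses are not known exactly. Their poses are not given: they have to be found in the camera images.
- thick_center (a point): The weight to load: plain steel ring, 60 mm outer diameter, 20 mm thick, 26 mm bore, about 0.36 kg, lying flat on a 4 mm dark rubber mat (190 by 240 mm) with two other rings that are thin or narrow, in any order, centres at least 95 mm apart. The point is its centre, half-way up (10 mm above its underside); z is its axis.
- thin_center (a point): Another weight on the mat, to be left alone: steel ring, 60 mm outer diameter but only 8 mm thick. The point is its centre, half-way up.
- small_center (a point): Another weight on the mat, to be left alone: steel ring, only 42 mm outer diameter, 20 mm thick. The point is its centre, half-way up.
- carrier_stem (a point): A point on the axis of the carrier's stem, 60 mm above the underside of its foot; z points up. The stem is 22 mm in diameter from 20 to 72 mm above the underside of the foot, then tapers to 13 mm at the very top, 80 mm up. With the weight seated the straight stem is bare from 40 to 72 mm. Standing in the block, the stem's top is 98 mm above the bench.
- carrier_load (a point): A point on the carrier's axis, 30 mm above the underside of its foot and 10 mm above the top of its plate: where the centre of the seated thick weight belongs. z points up the stem.
- carrier_foot (a point): Centre of the underside of the carrier's foot. The foot is 23 mm in diameter and 12 mm high; on it is a plate of 70 mm diameter, 8 mm thick (12 to 20 mm above this point), on which the weight lies. The foot stands loosely in the block's hole, the plate rests on the block's top.
- piston_top (a point): Centre of the top of the dead-weight tester's piston, 140 mm above the bench: a 17 mm steel cap on a thin rod above a round steel column 40 to 60 mm wide, on the near left corner of the tester's fixed white casing. Keep clear of the dial gauge, 100 mm in diameter, about 185 mm to the right of the piston; it reaches 228 mm above the bench.
- carrier: The weight carrier: one loose aluminium piece of about 0.26 kg, round about its axis: short foot, plate, upright stem with dark knurled lines. Its origin is the centre of the underside of its foot; z points up its stem.
- thick_weight: The weight to load as a whole; its origin is the centre of its underside, z is its axis.
- tester: The dead-weight tester: white casing 300 mm deep (x), 340 mm wide (y), its top 82 mm above the bench. The origin is on the bench under the middle of the casing; x points to its rear, y to its left side.
- nest (a point): Centre of the mouth of the 28 mm hole, 20 mm deep, in the top of the fixed wooden block (200 by 100 mm, 30 mm high) in which the carrier stands; x runs along the block. The block also bears, 105 mm further along its x, a post with a fixed stack of spare discs, 66 mm in diameter, to 60 mm (post to 77 mm) above the bench.
Not all that is in view belongs to the job. What is shaped like the thick_weight but yellow is not meant. There is more than one size of the carrier; the job needs the larger.

How it is judged:
By the outcome, as a careful person would: the job done as asked, in the order asked, and still so for the second after the job is handed in, while the arm keeps its last pose, push and grip.
It also fails if it takes over 69 s, if anything falls off the work surface, if the arm or the gripper's body presses on something with over 40 N, if the wrist force passes 120 N, or if a joint passes its speed limit or range.

## Working session

There is one attempt and no reset: what is moved stays moved. The work goes in short steps, each a Python script; the robot and the scene stay as the last script left them, time stands still between calls to the robot, and variables do not carry over. Pictures are saved under pics/ and viewed, and the job is handed in when it is done.

```bash
ls; mkdir -p pics
python3 - <<'E'
from rig import ctrl, claw, observe, eyes
import cv2, numpy as np
for n in ("side","top","wrist"):
    o=observe(); c=eyes.capture(n)
    cv2.imwrite(f"pics/{n}0.png",c["image"][:,:,::-1])
    np.savez(f"pics/{n}0.npz",**c)
    print(n,c["fx"],c["fy"],c["cx"],c["cy"],c.get("R"),c.get("t"),c.get("hand_eye"))
print(observe())
E
```

```text
pics
side 380.5755377639331 380.5755377639331 313.60177133897935 201.48253929331494 [[-0.96770113 -0.25189796  0.01009628]
 [-0.17354172  0.63656626 -0.75144306]
 [ 0.18286002 -0.72892442 -0.6597207 ]] [0.48930448 0.16993868 0.95892575] None
top 478.4418303768766 478.4418303768766 317.33453068988473 199.87986086725545 [[ 0.02062421 -0.9997772   0.00449332]
 [-0.99432695 -0.02098043 -0.10427721]
 [ 0.10434824 -0.0023172  -0.99453812]] [-0.04327266  0.4903482   1.16387078] None
wrist 335.70027638430867 335.70027638430867 320.5102897738917 194.9247757686429 None None [[-4.18126614e-04 -9.58717966e-01 -2.84358378e-01  7.80475631e-02]
 [ 9.99998568e-01 -8.67218267e-04  1.45341847e-03  2.02971615e-03]
 [-1.64001918e-03 -2.84357363e-01  9.58716955e-01 -1.54627828e-01]
 [ 0.00000000e+00  0.00000000e+00  0.00000000e+00  1.00000000e+00]]
{'time_s': 0.15, 'joint_positions': array([-1.42909025e+00,  2.21033188e-01,  1.52730312e+00,  2.02496590e-05,
        1.39471087e+00, -1.26053873e-01]), 'joint_velocities': array([-0.00217919, -0.00260987, -0.00288465,  0.00198035,  0.00104966,
       -0.00207936]), 'joint_torque': array([ 7.63856929e-05, -4.95192111e+01, -3.87881649e+01,  7.00043072e-02,
        5.31226548e-02, -6.08985647e-05]), 'position': array([ 0.16532459, -0.60227573,  0.22971977]), 'eef_rot': array([ 9.91051430e-01,  1.33478590e-01,  4.27508850e-06, -7.27319722e-04]), 'force': array([-0.30100013,  0.01667497, -0.27789423]), 'torque': array([ 0.02486433, -0.04177832,  0.0391912 ]), 'gripper_width': 1.0006398703855162}
```

View pics/top0.png

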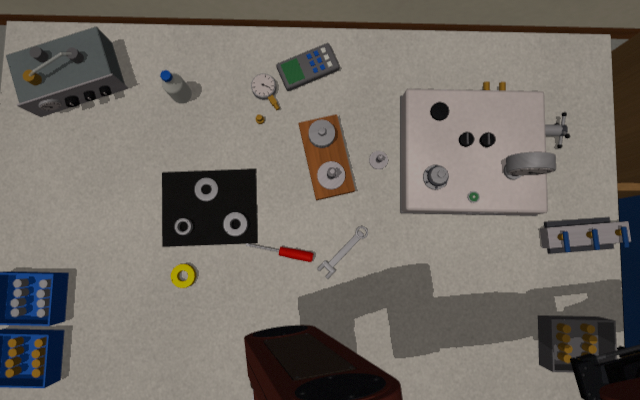

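View pics/side0.png

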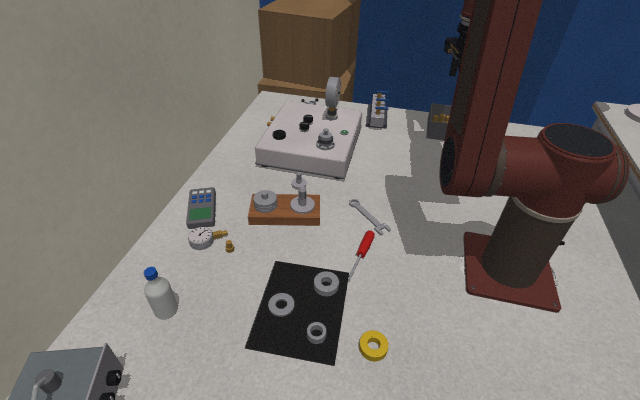

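View pics/wrist0.png

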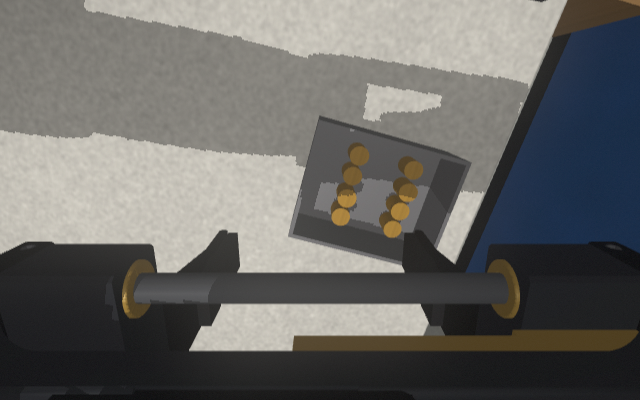

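The top view shows the rings at (206,189), (235,224) and the small one at (183,227). The carrier is at about (332,175), the spare stack at (322,132), the piston at (436,176) and the gauge at (528,165). Next I'll zoom in and use depth.

```bash
cat > h.py <<'E'
import numpy as np, cv2
def load(n): return dict(np.load(f"pics/{n}.npz"))
def cast(c,u,v,z):
    d=np.array([(u-c["cx"])/c["fx"],(v-c["cy"])/c["fy"],1.]); R,t=c["R"],c["t"]
    o=-R.T@t; d=R.T@d; return o+d*(z-o[2])/d[2]
def cloud(c):
    v,u=np.mgrid[0:400,0:640]; Z=c["range_z"]
    P=np.stack([(u-c["cx"])/c["fx"]*Z,(v-c["cy"])/c["fy"]*Z,Z],-1)
    W=(P-c["t"])@c["R"]; W[Z==0]=np.nan; return W
def proj(c,X):
    p=c["R"]@np.asarray(X)+c["t"]; return np.array([c["fx"]*p[0]/p[2]+c["cx"],c["fy"]*p[1]/p[2]+c["cy"]])
E
python3 - <<'E'
from h import *
t=load("top0");s=load("side0")
def crop(c,u,v,w,h,k,n):
    cv2.imwrite(n,cv2.resize(c["image"][v:v+h,u:u+w,::-1],None,fx=k,fy=k,interpolation=cv2.INTER_CUBIC))
crop(t,155,100,210,150,3.8,"pics/tc1.png"); crop(t,400,90,160,120,4.5,"pics/tc2.png")
crop(s,240,160,160,190,3.1,"pics/sc1.png")
W=cloud(t)
print(np.nanmedian(W[235:260,270:310,2]), np.nanmedian(W[180:185,170:185,2]))
img=cv2.cvtColor(t["image"],cv2.COLOR_RGB2GRAY)
mask=(img>75).astype(np.uint8); m=np.zeros_like(mask); m[172:243,166:255]=mask[172:243,166:255]
cs,_=cv2.findContours(m,cv2.RETR_EXTERNAL,cv2.CHAIN_APPROX_NONE)
for c in cs:
    if cv2.contourArea(c)<50: continue
    e=cv2.fitEllipse(c); u,v=e[0]
    mm=np.zeros_like(m);cv2.drawContours(mm,[c],-1,1,-1); mm=cv2.erode(mm,None)&m
    h=np.nanmedian(W[mm>0][:,2]); print(np.round(e[0],1),np.round(e[1],1),"h",h,cast(t,u,v,0.018).round(4), "diam",np.array(e[1])/478*1.15)
# heights around carriers/piston
for nm,(u,v,r) in dict(car=(332,174,22),stack=(322,132,16),pist=(436,176,16),spare=(378,160,12)).items():
    p=W[v-r:v+r,u-r:u+r].reshape(-1,3); p=p[~np.isnan(p[:,0])]
    print(nm,np.histogram(p[:,2],bins=np.arange(0,.25,.01))[0], p[p[:,2]>p[:,2].max()-.006].mean(0),p[:,2].max())
E
```

```text
0.0008807971127248917 0.0029316863147445453
[182.4 226.1] [15.3 16.1] h 0.02298160019844338 [0.4194 0.3009 0.018 ] diam [0.03688891 0.03874105]
[234.7 223.6] [22.8 23.3] h 0.023419155380436582 [0.4283 0.1712 0.018 ] diam [0.0549018  0.05605267]
[205.8 188.9] [22.2 22.7] h 0.010973422930987721 [0.5137 0.2469 0.018 ] diam [0.05346485 0.05465362]
car [ 96  13 646 888  61   5   5   5  29  46   0   0   0   0   0   0   0   0
   0   0   0   0   0   0] [ 0.55338144 -0.0643584   0.09466805] 0.0982143453420976
stack [ 14   0 236 151  23 354 164  43   2   0   0   0   0   0   0   0   0   0
   0   0   0   0   0   0] [ 0.655763   -0.03964371  0.07724364] 0.08050676377508403
pist [  0   0   0   0   0   0   0 140 467  66  45 119 139  32  13   0   0   0
   0   0   0   0   0   0] [ 0.54650739 -0.3112759   0.13952715] 0.14292005863477483
spare [148 197   5   7  19  14   0   0   0   0   0   0   0   0   0   0   0   0
   0   0   0   0   0   0] [ 0.59887109 -0.18460578  0.05223037] 0.05584834340593371
```

View pics/tc1.png

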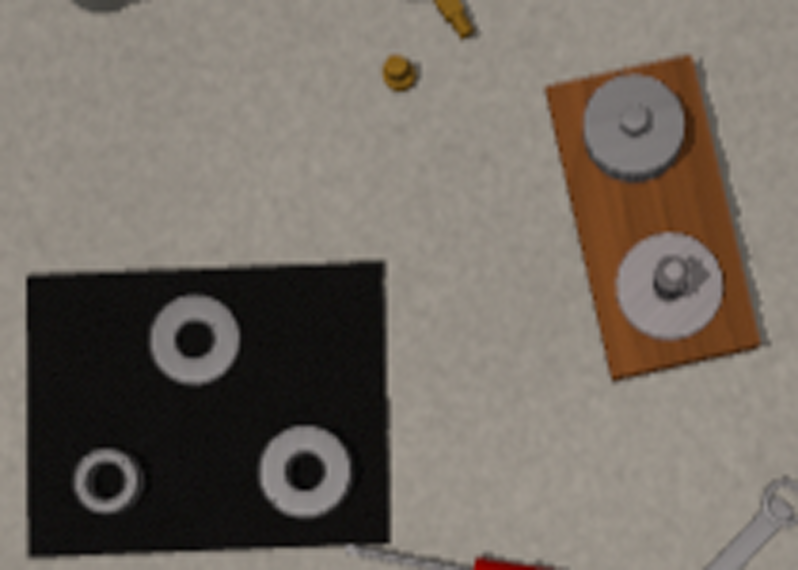

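View pics/tc2.png

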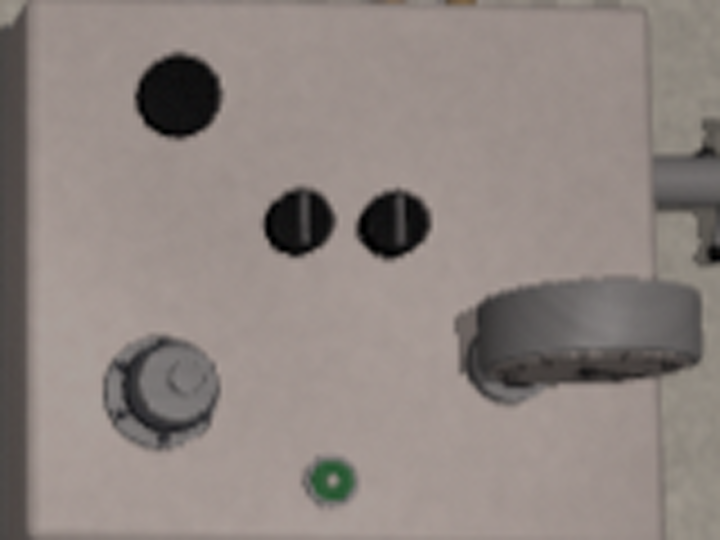

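View pics/sc1.png

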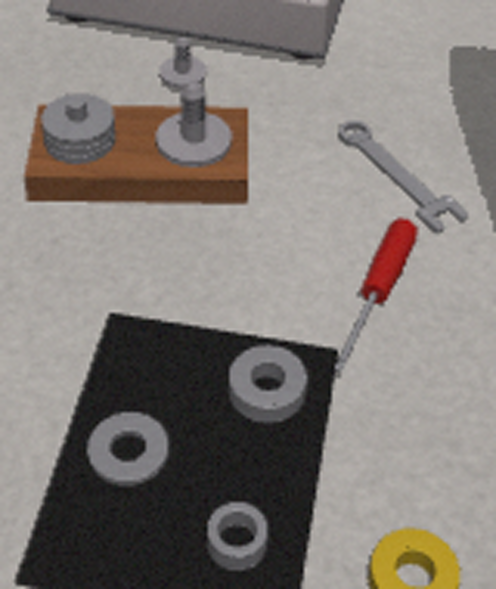

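The thick ring is at (0.428, 0.171): its top is at 0.023 m, as expected for a 20 mm ring on the mat. The thin ring's top is at 0.011 m. The carrier is at about (0.553, -0.064), with its top at about 0.098 m. The piston is at (0.5465, -0.311), top 0.14 m. Next are wrist views over the ring, stem and piston, all from the same relative height.

```bash
cat >> h.py <<'E'
from scipy.spatial.transform import Rotation as Rot
def Q(y): return [np.cos(y/2),np.sin(y/2),0,0]
YAW=0.237
def wcast(c,o,u,v,z):
    T=np.eye(4);T[:3,:3]=Rot.from_quat(o["eef_rot"]).as_matrix();T[:3,3]=o["position"]
    M=T@c["hand_eye"]; d=M[:3,:3]@np.array([(u-c["cx"])/c["fx"],(v-c["cy"])/c["fy"],1.]); p=M[:3,3]
    return p+d*(z-p[2])/d[2]
E
python3 - <<'E'
from rig import ctrl, claw, observe, eyes
from h import *
import pickle
p=dict(ring=(0.4283,0.1712,0.11),stem=(0.5534,-0.0644,0.184),pist=(0.5465,-0.3113,0.226))
for n in ("pist","stem","ring"):
    x,y,z=p[n]
    ctrl.move_to([x,y,max(z,.226)],Q(YAW)); 
    if z<.226: ctrl.move_l([x,y,z],feed=.15)
    ctrl.sleep(.2); o=observe(); c=eyes.capture("wrist")
    cv2.imwrite(f"pics/w_{n}.png",c["image"][:,:,::-1]); pickle.dump((o,c),open(f"pics/w_{n}.pkl","wb"))
    print(n,o["time_s"],o["position"].round(4),o["joint_positions"].round(2),o["force"].round(2))
    if n=="stem": ctrl.move_l([x,y,.226])
E
```

```text
pist 2.1 [ 0.546  -0.3122  0.226 ] [-0.64  0.23  1.52 -0.    1.39  0.69] [-0.09 -0.08 -0.27]
stem 3.7583 [ 0.5542 -0.0649  0.1854] [-0.26  0.1   1.75 -0.    1.29  1.08] [-0.39 -0.69 -0.77]
ring 6.4083 [0.4291 0.1714 0.111 ] [ 0.21 -0.05  2.05 -0.    1.14  1.54] [ 0.   -0.53 -0.05]
```

Run:
```python
from h import *
ims=[cv2.imread(f"pics/w_{n}.png")[80:300,180:460] for n in ("ring","stem","pist")]
cv2.imwrite("pics/wc1.png",cv2.resize(np.hstack(ims[:2]),(800,314)))
cv2.imwrite("pics/wc2.png",cv2.resize(ims[2],None,fx=2.5,fy=2.5))
```

```text
(no output)
```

View pics/wc1.png

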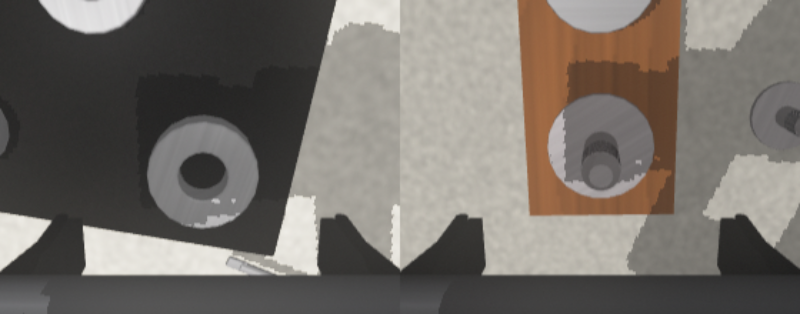

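View pics/wc2.png

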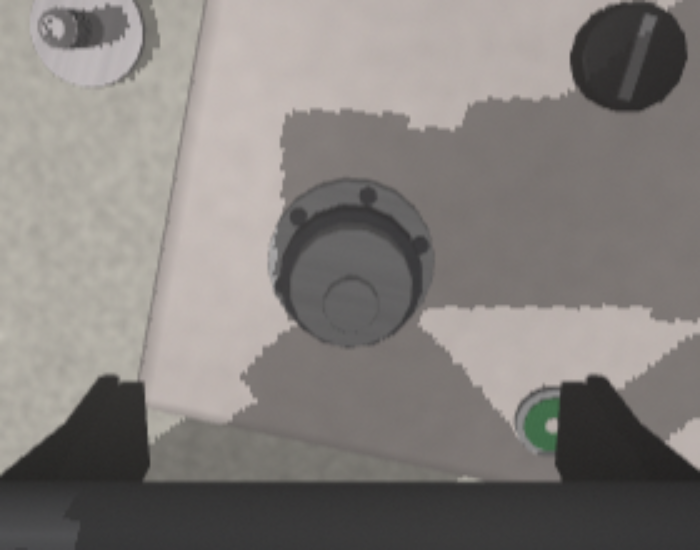

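Run:
```python
from h import *
for n,(u,v,w,h) in dict(ring=(275,155,100,95),stem=(280,140,90,85)).items():
    im=cv2.imread(f"pics/w_{n}.png")[v:v+h,u:u+w]; im=cv2.convertScaleAbs(im,alpha=1.6)
    im=cv2.resize(im,None,fx=6,fy=6,interpolation=cv2.INTER_CUBIC)
    for k in range(0,w,10): cv2.putText(im,str(u+k),(k*6,10),0,.35,(0,255,255)); cv2.line(im,(k*6,0),(k*6,4),(0,255,255))
    for k in range(0,h,10): cv2.putText(im,str(v+k),(0,k*6+4),0,.35,(0,255,255))
    cv2.imwrite(f"pics/z_{n}.png",im)
```

```text
(no output)
```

View pics/z_ring.png

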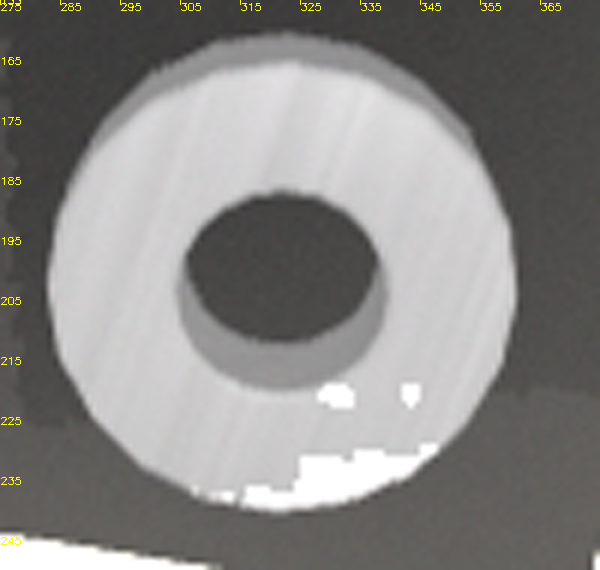

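View pics/z_stem.png

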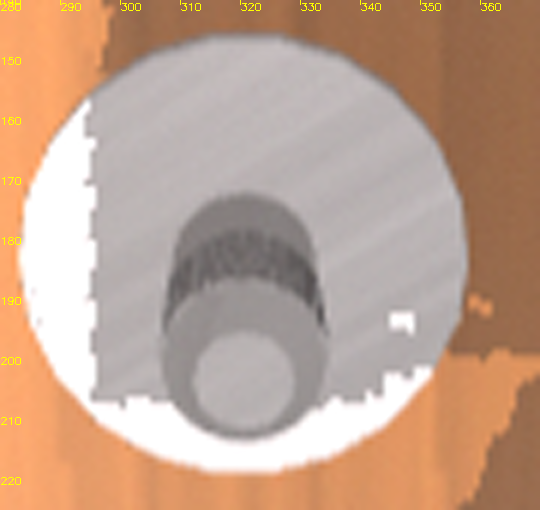

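Run:
```python
from h import *
import pickle
def m(n,u0,u1,v0,v1,z):
    o,c=pickle.load(open(f"pics/w_{n}.pkl","rb")); u=(u0+u1)/2;v=(v0+v1)/2
    a,b,d,e=[wcast(c,o,*q,z) for q in((u0,v),(u1,v),(u,v0),(u,v1))]
    x=np.array([(a+b)/2,(d+e)/2]); 
    # centre: across from a,b ; along from d,e (tool axes = rotated by yaw)
    R=np.array([[np.cos(YAW),-np.sin(YAW)],[np.sin(YAW),np.cos(YAW)]])
    l=(x[:,:2])@R; ctr=R@np.array([l[1,0],l[0,1]])
    print(n,z,ctr.round(4),"diam",np.linalg.norm(a-b).round(4),np.linalg.norm(d-e).round(4))
m("ring",283.2,361,165.3,240.2,.024)
m("ring",304.7,339.7,186.7,220,.024)
m("stem",312,329.2,195.2,212,.098)
m("stem",283.2,358,145.5,219,.038)
m("pist",309.2,331.6,190.4,213.2,.140)
t=load("top0");s=load("side0")
for n,X in dict(ring=(.4283,.1712,.024),stem=(.5534,-.0644,.098)).items(): print(n,proj(t,X),proj(s,X))
```

```text
ring 0.024 [0.4294 0.1677] diam 0.0588 0.0595
ring 0.024 [0.4298 0.1677] diam 0.0265 0.0265
stem 0.098 [ 0.5545 -0.0675] diam 0.013 0.0134
stem 0.038 [ 0.5549 -0.0676] diam 0.0694 0.0704
pist 0.14 [ 0.5478 -0.3142] diam 0.0168 0.018
ring [234.31771985 223.4660703 ] [327.16545824 280.66746974]
stem [331.36340482 170.61066476] [303.01057994 186.61031069]
```

The wrist view agrees on every size (ring 59 mm, bore 26.5, stem top 13, plate 70, piston cap 17). It differs from the top view by a constant (+1, -3) mm or so. The jaws centre the ring, so a look at the held ring will show the wrist camera's sideways bias. Grasping at the mean.

Run:
```python
from rig import ctrl, claw, observe, eyes
from h import *
import pickle
x,y=.4294,.1694
ctrl.move_l([x,y,.05],feed=.15); ctrl.move_l([x,y,.0155],feed=.05)
ctrl.sleep(.2); o=observe(); print(o["position"].round(4),o["force"].round(2))
claw.grip(0.0); o=observe(); print("w",o["gripper_width"]*87,o["position"].round(4),o["force"].round(2))
ctrl.move_l([x,y,.06],feed=.08); ctrl.move_l([x,y,.21],feed=.2); ctrl.sleep(.3)
o=observe(); c=eyes.capture("wrist")
cv2.imwrite("pics/held.png",c["image"][:,:,::-1]); pickle.dump((o,c),open("pics/w_held.pkl","wb"))
print("w",o["gripper_width"]*87,o["position"].round(4),o["force"].round(2),o["time_s"])
im=cv2.convertScaleAbs(c["image"][190:300,260:390,::-1],alpha=1.6)
cv2.imwrite("pics/held_z.png",cv2.resize(im,None,fx=6,fy=6,interpolation=cv2.INTER_CUBIC)[:600])
```

```text
[0.4297 0.1695 0.0158] [-0.86 -0.62 -0.04]
w 60.066868537451136 [0.4294 0.1695 0.0155] [-0.94  1.26  0.54]
w 59.80267848084056 [0.4289 0.1693 0.209 ] [-0.74 -0.41 -3.25] 10.5583
```

View pics/held_z.png

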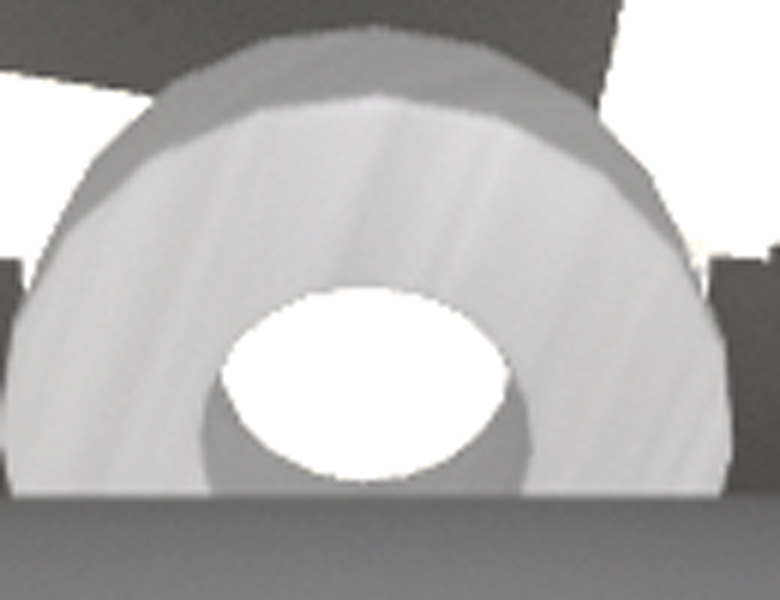

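View pics/held.png

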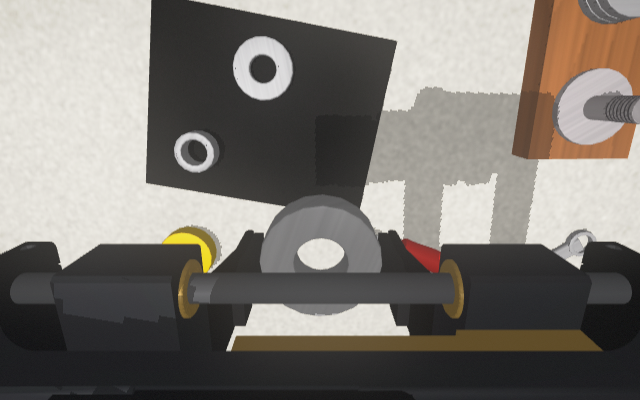

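Run:
```python
from h import *
import pickle
o,c=pickle.load(open("pics/w_held.pkl","rb")); H=c["hand_eye"]
def tc(u,v,z):
    d=H[:3,:3]@np.array([(u-c["cx"])/c["fx"],(v-c["cy"])/c["fy"],1.]);p=H[:3,3];return p+d*(z-p[2])/d[2]
z=-.0085
a,b=tc(260.7,261.7,z),tc(382,261.7,z); print(a,b,(a+b)/2,b[1]-a[1])
a,b=tc(293.8,261.7,z),tc(348.3,261.7,z); print((a+b)/2,b[1]-a[1])
f=tc(321.3,206.2,z); print("far rim",f, "centre x",f[0]-.030); f=tc(321.2,237.8,z); print("far bore",f,f[0]-.013)
print(Rot.from_quat(o["eef_rot"]).as_matrix().round(3))
```

```text
[ 0.0012089  -0.02661196 -0.0085    ] [ 0.00113302  0.03191355 -0.0085    ] [ 0.00117096  0.00265079 -0.0085    ] 0.05852550113432527
[ 0.00117116  0.00249826 -0.0085    ] 0.026295375186844695
far rim [ 0.02938242  0.0026099  -0.0085    ] centre x -0.0006175793149150802
far bore [ 0.01367224  0.00256662 -0.0085    ] 0.0006722353970475114
[[ 0.972  0.235 -0.002]
 [ 0.235 -0.972 -0.   ]
 [-0.002 -0.    -1.   ]]
```

The held ring shows the wrist camera reads about 2.6 mm too far along tool y. With that removed, the wrist and top views agree to under 1 mm: stem at (0.5538, -0.0649), piston at (0.547, -0.3116). Next I'll move the ring over the stem and start lowering with force checks.

Run:
```python
from rig import ctrl, claw, observe, eyes
from h import *
x,y=.5538,-.0649
ctrl.move_to([x,y,.21],Q(YAW)); ctrl.move_l([x,y,.122],feed=.12); ctrl.sleep(.2)
o=observe(); f0=o["force"]; print(o["position"].round(4),f0.round(2))
c=eyes.capture("side"); cv2.imwrite("pics/s1.png",cv2.resize(c["image"][120:250,220:380,::-1],None,fx=5,fy=4.5,interpolation=cv2.INTER_CUBIC))
for z in (.114,.107,.100,.093):
    ctrl.move_l([x,y,z],feed=.04); o=observe(); print(z,o["position"].round(4),(o["force"]-f0).round(2),o["torque"].round(2),o["time_s"])
    if np.linalg.norm(o["force"]-f0)>5: break
c=eyes.capture("side"); cv2.imwrite("pics/s2.png",cv2.resize(c["image"][120:250,220:380,::-1],None,fx=5,fy=4.5,interpolation=cv2.INTER_CUBIC))
```

```text
[ 0.5545 -0.0651  0.1231] [-0.2  -0.14 -2.5 ]
0.114 [ 0.5533 -0.0648  0.1133] [ 0.41  0.39 -0.09] [-0.   -0.03 -0.01] 13.125
0.107 [ 0.5534 -0.0648  0.1065] [ 0.2  -0.68 -0.81] [0.02 0.02 0.01] 13.45
0.1 [ 0.5534 -0.0648  0.0995] [ 0.77 -0.03 -1.34] [0.01 0.02 0.01] 13.775
0.093 [ 0.5534 -0.0648  0.0925] [ 0.07 -0.43 -0.96] [-0.04  0.02 -0.05] 14.1
```

View pics/s2.png

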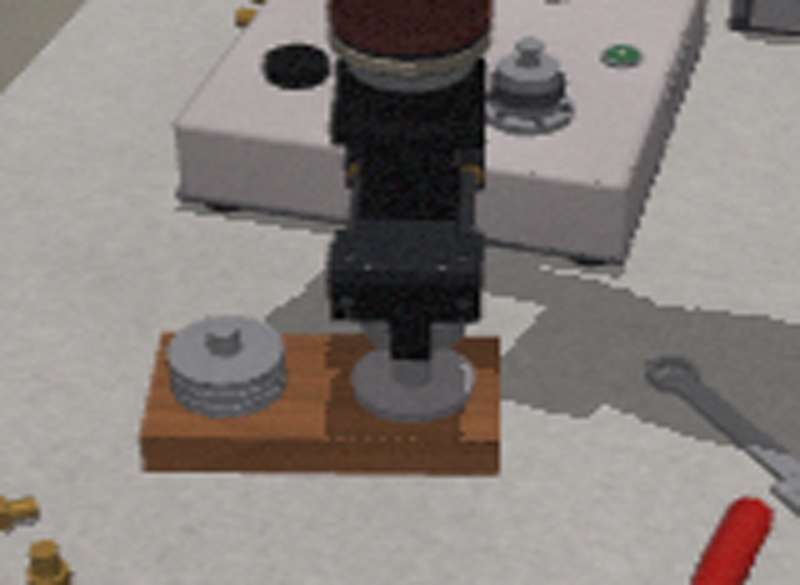

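The side view (about (410,345) in the crop) shows the ring partly down the stem. The carrier plate is still level and there is no contact force. I'll keep lowering until the ring touches the plate.

Run:
```python
from rig import ctrl, claw, observe, eyes
from h import *
x,y=.5538,-.0649
f0=observe()["force"]
for z in list(np.arange(.086,.053,-.007))+[.0535,.0515,.0505,.050,.0495,.049,.0485]:
    ctrl.move_l([x,y,z],feed=.04 if z>.054 else .015); o=observe(); d=o["force"]-f0; print(round(z,4),o["position"].round(4),d.round(2),o["time_s"])
    if np.linalg.norm(d[:2])>6 or d[2]>3: print("contact");break
c=eyes.capture("side"); cv2.imwrite("pics/s3.png",cv2.resize(c["image"][120:250,220:380,::-1],None,fx=5,fy=4.5,interpolation=cv2.INTER_CUBIC))
```

```text
0.086 [ 0.5534 -0.0648  0.0855] [-0.87 -0.15 -0.17] 14.475
0.079 [ 0.5534 -0.0648  0.0785] [-0.93 -0.26 -0.28] 14.8
0.072 [ 0.5534 -0.0648  0.0715] [-0.98 -1.18 -0.42] 15.125
0.065 [ 0.5534 -0.0648  0.0645] [-0.73 -0.33 -0.15] 15.45
0.058 [ 0.5534 -0.0648  0.0575] [-0.88  0.55  0.19] 15.775
0.0535 [ 0.5537 -0.0649  0.0534] [ 0.05  0.17 -0.45] 16.225
0.0515 [ 0.5537 -0.0649  0.0513] [-1.35 -0.43 -0.65] 16.5083
0.0505 [ 0.5537 -0.0649  0.0504] [ 0.2  -0.3  -0.95] 16.7583
0.05 [ 0.5538 -0.0649  0.05  ] [ 0.08 -1.19 -0.49] 17.0083
0.0495 [ 0.5539 -0.0649  0.0496] [-0.07 -0.61 -0.69] 17.2583
0.049 [ 0.5539 -0.0649  0.0495] [-3.35  0.09  5.8 ] 17.5083
contact
```

View pics/s3.png

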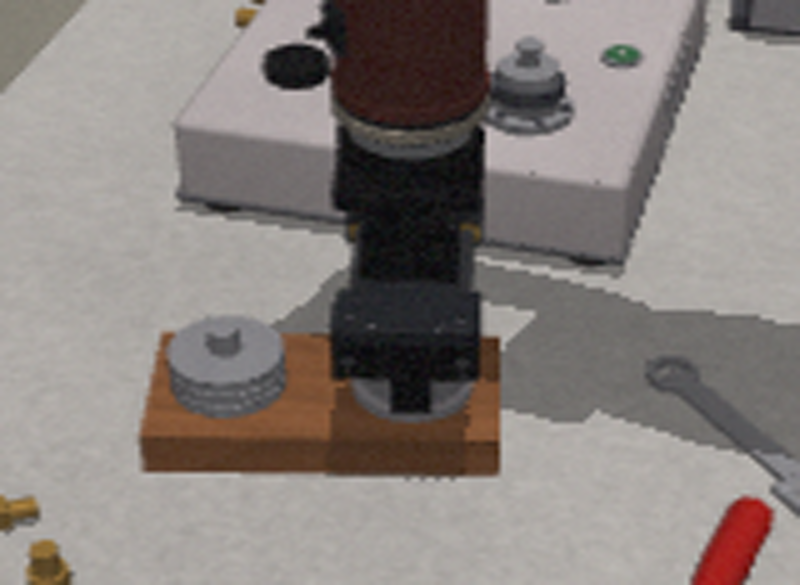

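Contact came at TCP z = 0.0495, exactly where seating was predicted. I'll release, rise and look.

Run:
```python
from rig import ctrl, claw, observe, eyes
from h import *
import pickle
x,y=.5538,-.0649
claw.grip(0.87); o=observe(); print(o["gripper_width"],o["force"].round(2),o["position"].round(4))
ctrl.move_l([x,y,.08],feed=.06); ctrl.move_l([x,y,.184],feed=.2); ctrl.sleep(.2)
o=observe(); c=eyes.capture("wrist"); pickle.dump((o,c),open("pics/w_seat.pkl","wb"))
im=cv2.convertScaleAbs(c["image"][140:225,270:370,::-1],alpha=1.6)
cv2.imwrite("pics/seat_z.png",cv2.resize(im,None,fx=6,fy=6,interpolation=cv2.INTER_CUBIC))
c=eyes.capture("side"); np.savez("pics/s4.npz",**c)
cv2.imwrite("pics/s4.png",cv2.resize(c["image"][150:240,230:340,::-1],None,fx=6,fy=6,interpolation=cv2.INTER_CUBIC))
print(o["position"],o["time_s"])
```

```text
0.8678020713986628 [-0.91  0.27  0.1 ] [ 0.5538 -0.0649  0.0489]
[ 0.5526115  -0.06462854  0.18188494] 19.7083
```

View pics/seat_z.png

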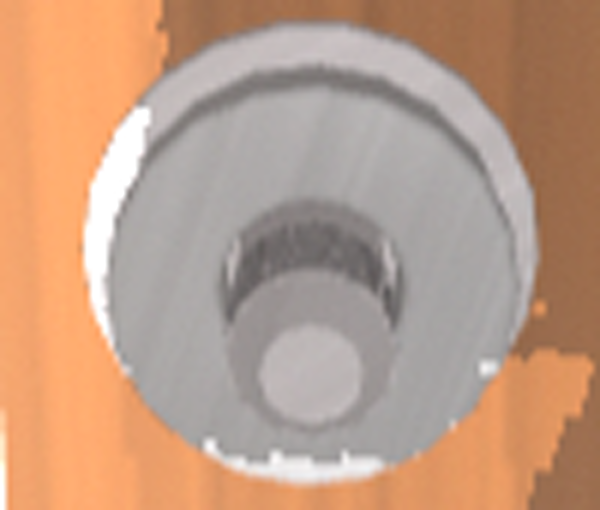

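View pics/s4.png

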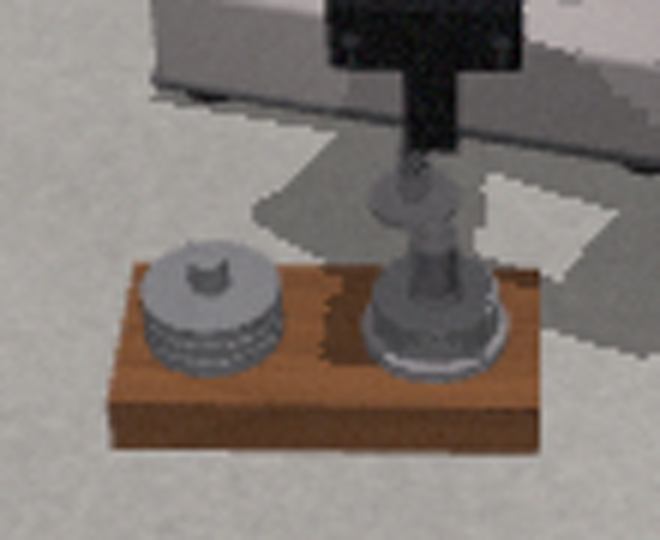

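The ring lies flat and centred on the plate, with an even rim all round. Next I'll re-measure the stem and grip it just above the ring's top.

Run:
```python
from rig import ctrl, claw, observe, eyes
from h import *
import pickle
o,c=pickle.load(open("pics/w_seat.pkl","rb"))
s=wcast(c,o,321.7,202.5,.098)+np.array([-.0006,.0025,0]); print("stem",s.round(4))
x,y=s[:2]
assert np.hypot(x-.5538,y+.0649)<.003
ctrl.move_l([x,y,.11],feed=.15); ctrl.move_l([x,y,.0695],feed=.05); ctrl.sleep(.3)
o=observe(); print(o["position"].round(4),o["force"].round(2))
claw.grip(0.0); ctrl.sleep(.2); o=observe(); print("w mm",o["gripper_width"]*87,o["position"].round(4),o["force"].round(2),o["torque"].round(2),o["time_s"])
c=eyes.capture("side"); cv2.imwrite("pics/s5.png",cv2.resize(c["image"][130:240,220:350,::-1],None,fx=5,fy=5,interpolation=cv2.INTER_CUBIC))
```

```text
stem [ 0.5539 -0.0649  0.098 ]
[ 0.5541 -0.0649  0.0698] [0.95 0.1  0.24]
w mm 20.882414741896 [ 0.5539 -0.0648  0.0695] [1.04 0.55 0.57] [ 0.05  0.   -0.02] 22.85
```

View pics/s5.png

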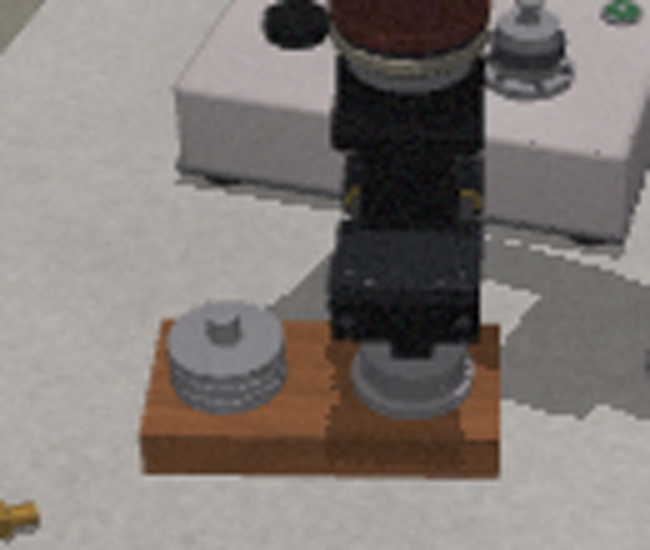

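The grip width is about 21 mm on the 22 mm stem, clear of the ring. I'll lift straight up and check.

Run:
```python
from rig import ctrl, claw, observe, eyes
from h import *
import pickle
x,y=.5539,-.0649; z0=.0695
for z in (z0+.01,z0+.03,z0+.172):
    ctrl.move_l([x,y,z],feed=.05 if z<.11 else .1); o=observe(); print(o["position"].round(4),o["force"].round(2),o["torque"].round(2),o["gripper_width"]*87)
ctrl.sleep(.3); o=observe(); print(o["force"].round(2),o["time_s"])
for n in("side","wrist","top"):
    c=eyes.capture(n); np.savez(f"pics/l_{n}.npz",**c); cv2.imwrite(f"pics/l_{n}.png",c["image"][:,:,::-1])
c=load("l_side"); cv2.imwrite("pics/s6.png",cv2.resize(c["image"][80:210,230:370,::-1],None,fx=4.5,fy=4.5,interpolation=cv2.INTER_CUBIC))
```

```text
[ 0.5538 -0.0649  0.0795] [-0.42 -0.11 -6.21] [ 0.09  0.03 -0.02] 21.3206017417543
[ 0.5541 -0.065   0.0999] [ 0.05 -1.09 -6.76] [ 0.01 -0.01  0.01] 21.15841306750508
[ 0.5534 -0.0648  0.2405] [ 0.12 -0.52 -6.06] [-0.    0.01  0.  ] 21.298674360282263
[ 0.48 -0.19 -6.68] 25.6667
```

View pics/s6.png

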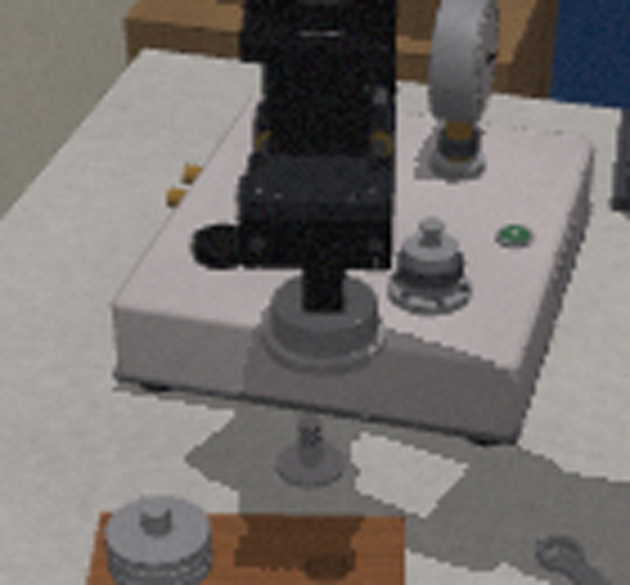

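View pics/l_wrist.png

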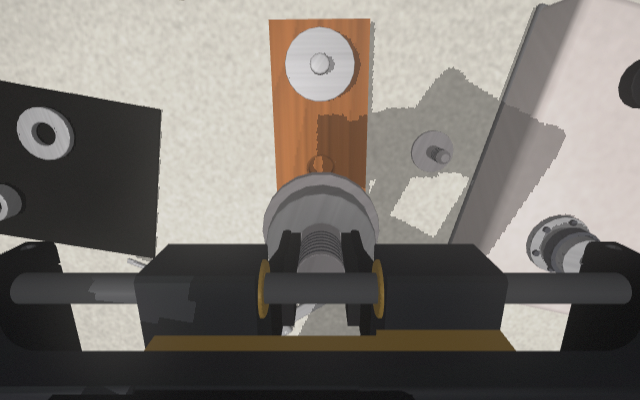

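The whole load is lifted (about 6.6 N, both pieces), it looks level, and the hole behind it is empty. Now I'll carry it to the piston and lower to a 40 mm gap.

Run:
```python
from rig import ctrl, claw, observe, eyes
from h import *
ctrl.move_l([.5470,-.3115,.2415],feed=.1); ctrl.move_l([.5470,-.3115,.2315],feed=.03); ctrl.sleep(1)
o=observe(); print(o["position"].round(4),o["force"].round(2),o["torque"].round(3),o["gripper_width"]*87,o["time_s"])
print(Rot.from_quat(o["eef_rot"]).as_matrix()[:,2])
for n in("side","wrist","top"):
    c=eyes.capture(n); np.savez(f"pics/f_{n}.npz",**c); cv2.imwrite(f"pics/f_{n}.png",c["image"][:,:,::-1])
c=load("f_side"); cv2.imwrite("pics/s7.png",cv2.resize(c["image"][70:170,270:380,::-1],None,fx=6,fy=6,interpolation=cv2.INTER_CUBIC))
W=cloud(c)
for (v,u) in [(140,325)]: pass
```

```text
[ 0.547  -0.3115  0.2315] [-0.38  0.06 -5.61] [-0.015  0.027 -0.004] 21.62854858305862 29.9167
[ 3.47896718e-05 -6.29376833e-05 -9.99999997e-01]
```

View pics/s7.png

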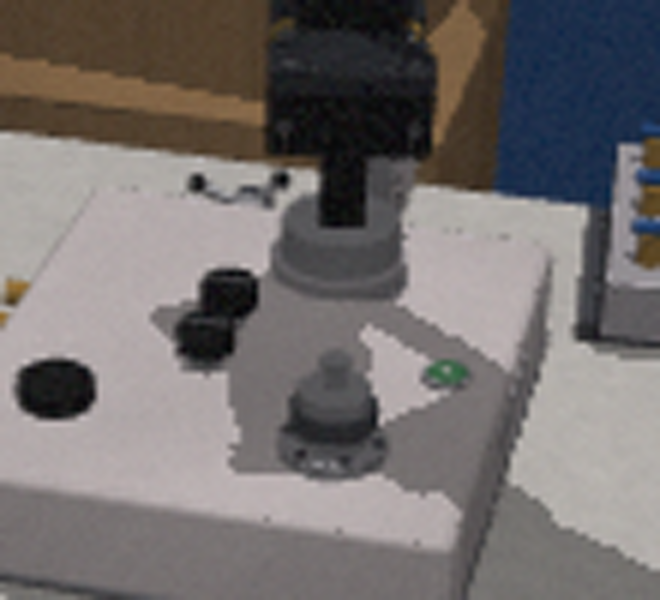

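View pics/f_wrist.png

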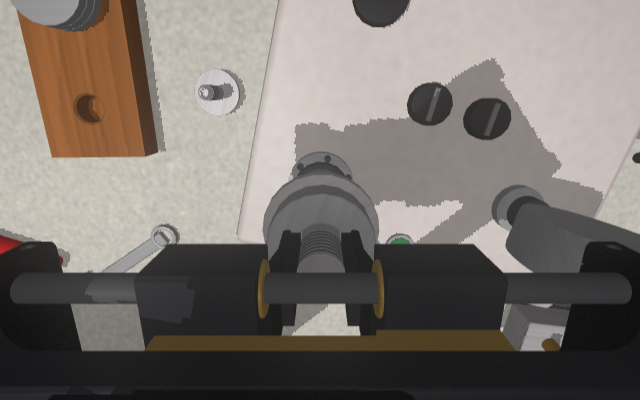

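View pics/f_top.png

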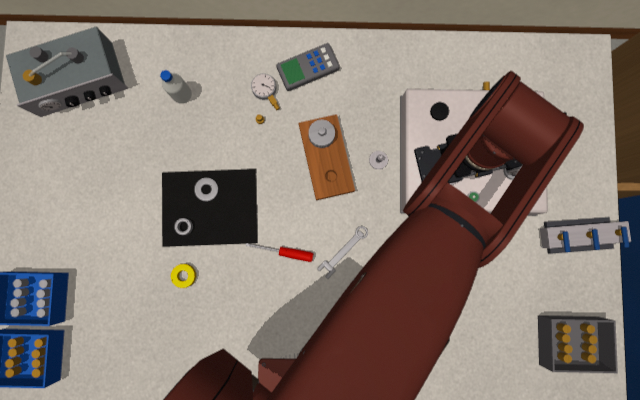

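Run:
```python
from h import *
s=load("f_side"); P=np.array([.547,-.3115,0])
f=lambda X:((proj(s,X)-[270,70])*6).round(1)
print("piston top pred",f(P+[0,0,.14]), "cap rim x", [f(P+[r*8.5e-3*s["R"][0][0],r*8.5e-3*s["R"][0][1],.14]) for r in(-1,1)])
for z in(.192,.2): 
    a=np.linspace(0,2*np.pi,73); pts=np.array([f(P+[.035*np.cos(t),.035*np.sin(t),z]) for t in a]); print(z,"plate box",pts.min(0),pts.max(0))
```

```text
piston top pred [337.8 351.8] cap rim x [array([321.6, 351.7]), array([354.1, 352. ])]
0.192 plate box [272.2 229.1] [410.1 296.2]
0.2 plate box [272.4 215. ] [410.9 281.7]
```

In the side view, the plate outline (x 271–408, bottom y 298) and the cap (centred at about (336,350)) match the predictions for a 40 mm gap (272–410, 296; 338,352). That is within about 1 mm. The other weights haven't moved and the force is steady, so I'll hand in.

Run:
```python
from rig import ctrl, observe
ctrl.sign_off(); o=observe(); print(o["time_s"],o["position"].round(4),o["force"].round(2))
```

```text
the job is handed in; nothing more can be done
the job is handed in; nothing more can be done
```

The thick ring is seated on the large carrier, and the arm is holding the loaded carrier over the piston. I handed the job in at about 30 s of the 69 s allowed.

**Loading:** I lowered the ring down the stem with force checks. It touched the plate at the predicted height with about 6 N, and after release it lay flat and centred.

**Lifting and holding:** I gripped the bare stem, lifted it straight up and carried it over the piston. The last checks before hand-in showed:
- **Position:** the tool was at (0.547, -0.3115, 0.2315) m, tool axis vertical, which puts the foot 40 mm above the piston. In the side view, the carrier's plate and the piston cap were within about 1 mm of where they should be.
- **Grip:** the load was steady at about 6 N, against about 6.6 N right after lifting, which is within the force reading's scatter. There was no sign of slipping.
- **Surroundings:** the thin and small rings have not moved, and I saw no contact with the tester.

**Disagreements:**
- **Camera offset:** the wrist and top cameras differed by about 3 mm. The held ring showed this was a 2.6 mm sideways bias in the wrist camera; once corrected, the two views agreed to within 1 mm.
- **Stem width:** the gripper read about 21 to 21.6 mm on the 22 mm stem.

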